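# Fit the car stand in the display turntable's spindle

### The arm

A 6-joint arm with a two-finger parallel gripper is mounted at the origin on the work surface. World frame = base frame: x ahead of the robot, y to its left, z up, the work surface at z = 0. Lengths are in m, angles in degrees, forces in N, time in s.
With the tool pointing down it reaches from about 0.325 to 0.75 m from the base axis. Payload 7.6 kg.
Tool frame: the origin (TCP) lies between the finger pads; the fingertips stand 25 mm ahead of it and the grasp point (between the pads) lies 6 mm ahead of it; z points along the fingers, y is the line along which they close (so a half turn about z gives the same grasp; the last joint's range is limited). The gripper opens to 85 mm and grips with 20 to 120 N. Pads are 22 mm wide; open, the fingers measure 114 mm over their backs; the gripper's body (76 mm by 85 mm) begins 54 mm behind the grasp point. The pads swing forward as they close: fully open they stand 13 mm farther back than shut.
Start: joints at [70.457, 2.991, 80.254, -0, 96.75, -4.028], TCP at [0.14, 0.506, 0.224] pointing down, gripper open.
Joint ranges: [-166.34, 166.34], [-52.06, 124.39], [6.96, 135.62], [-60.46, 240.46], [14.63, 156.25], [-167.68, 167.68]. Speed limits (degrees/s): [147.25, 147.25, 172.46, 180, 180, 180].

### API

Orientations are given as [roll, pitch, yaw] about the fixed x, y, z axes, in that order (R = Rz(yaw) Ry(pitch) Rx(roll)).
In Python, from rig import robot gives the robot as it stands.
- The arm moves only by the shell command python3 -m inch 'ROWS' [FORCE]. ROWS is JSON, a list of rows, each an object with "turn": the turn, a rotation vector about the tool's x, y, z in rad, a list of three; "linear": the shift along the tool's x, y, z in cm, a list of three; "gripper": the finger opening in cm, from 0 to 8.54. A call has 1 to 8 rows; each row is the pose to reach, as a shift and turn from the pose commanded when the call began, along the tool's axes at that moment; what a row does not reach only later rows make up. A row lasts 1/10 s, in which the tool goes at most 50 mm and 8.59 degrees, less where a joint would pass 70% of its speed; a pose out of reach is approached as far as the arm can. A call with a gripper value outside its range is refused whole. The fingers move at their own pace and stop on an object; FORCE is the grip in N (left out, the last holds). Time passes only in rows, so rows that repeat a pose let the fingers close. It gives the time, the measured TCP pose, the force, the opening and the grip force at its end, in the units of the state.
- robot.get_obs(): the state, without advancing time (a new reading comes with each control period).
- robot.grab_frame(name): name is "scene" or "top" or "wrist"; returns the picture (420x560x3 uint8, red, green, blue); there is no depth.
- robot.camera_info(name): a dict with "intrinsics" (3x3 intrinsics, pixels), "rvec" (rotation vector, rad) and "tvec" (3), from world to camera coordinates, as OpenCV has them. Camera axes: x right, y down, z forward; pixel columns grow to the right and rows downward; lengths in m; the calibration is good to about 2 mm. The wrist camera is an equidistant fisheye: a pixel r from the principal point sees the ray r / f radians off the axis. A picture is of the moment at which its call begins: read the wrist's pose just before it. camera_info takes no time and is no camera call; for the wrist camera it gives the pose at the moment of the call.
- robot.finish_job(): hands the job in; it is judged then, once.
The state is a dict: "clock": time; "qpos": joint angles; "joint_vel": joint speeds; "joint_torque": joint torques, N m; "ee_pos": TCP position; "ee_rot": TCP orientation; "ft_force": force on the tool from outside, world axes, zero at the start; "moment": the same for the moment, N m; "gripper_width": finger opening in m; "grip_force": force on a finger pad.
Only numpy, scipy, OpenCV 4.12 (cv2) and the standard library are available. Lean on these libraries where they do the work, as an engineer would, in place of code of your own. Each camera call takes 0.05 s, during which the arm holds its last target. There are 200 camera calls.

### The job

The shop's revolving display is going back together: lift the car stand out of its maple rack and fit its tapered shank in the turntable's spindle, turning it by feel under light pressure until its slot drops over the two drive dogs, then press it down until it snaps fully home; never force it. With the stand home, turn it so that the spindle goes round with it until the plate's long sides are parallel to the long sides of the turntable's case, then let go. Leave the toys and the gate's toggle as they are.

Things in the scene. Friction and masses are not known exactly. Their poses are not given: they have to be found in the camera images.
- stand: Loose metal stand, 0.4 to 0.65 kg, hanging upright in the rack. Origin: centre of the flat underside of its flange, z up. Flange 60 mm across, 0 to 16 mm above the origin; stem 24 mm (32 mm at the top) up to the plate. A drive slot 15.4 mm wide, 11 mm deep runs right across the flange's underside along the stand's x, open at both ends: half a turn makes no difference.
- stand_plate (a point): Middle of the stand's oblong top plate, 52 mm above the stand's origin: 130 mm long (along the stand's x), 50 mm wide (y), 12 mm thick. Grip it here from above across the 50 mm; 30 mm of free height below it to the flange.
- shank_end (a point): Lowest point of the stand, 52 mm below its origin: the end of a catch knob 18 mm across, on a shank of 7:24 taper, 32 mm across at the flange and 20.3 mm at 40 mm below it.
- turntable: Fixed drive unit of the revolving display: dark case 150 mm (its x) by 220 mm (its y: the long sides), 78 mm high, origin at the centre of its underside on the counter, z up. A steel spindle stands up through its middle and turns on the upright axis, more than half a turn either way, against a gearbox drag of about 0.4 N m.
- spindle_face (a point): Centre of the flat face of the spindle nose (64 mm across), on its axis, 90 mm above the counter. Taper bore 33 mm across at the face. With the stand home, its flange lies on the face and its origin is at this point (shank 0.5 mm clear all round). These axes are the turntable's and do not turn with the spindle.
- dog_tops (a point): Point on the spindle axis level with the tops of the two drive dogs, 9 mm above the face. The dogs stand on opposite sides, 12 mm wide, 19 to 31 mm from the axis. No reading tells their angle: at the start their line is turned from the turntable's y axis by 0.45 to 1.3 rad anticlockwise seen from above. With the slot off the dogs the flange rests on them, at this height.
- catch (a point): Spring catch on the spindle axis, 45 mm below the face: six balls grip above the knob when home. With the slot over the dogs the stand sinks about 1 mm below the dog tops until the knob meets the balls; it takes some 10 to 16 N in all (its own 4 to 6.5 N of weight included) over about 4 mm before it snaps past them and is drawn down to the face.
- rack: Fixed maple block 100 by 100 mm, 62 mm high, with an upright hole 40 mm in diameter in its middle; the stand hangs in it with its flange on the block's top. Origin: centre of the underside on the counter.
- car: Bystander: yellow tin racing car on wheels that do not roll, 132 mm long (along its x), 68 mm wide, 58 mm high. Origin: centre of its underside.
- dachshund: Bystander: brown tin dachshund, 180 mm long (along its x), 50 mm wide, 80 mm high. Origin: on the counter under the middle of its body.
- flag: Bystander: green plastic flag pole, 146 mm high on a round foot 52 mm in diameter. Origin: centre of the foot's underside.
- gate_toggle (a joint): Chrome toggle on the wooden start-gate box at the far side of the counter, a bystander; 0 rad as it stands, up to 0.8 rad when thrown.
- gate_box: Fixed wooden start-gate box 70 by 100 mm, 50 mm high (88 mm with its toggle), with a steel gate bar reaching 145 mm out along its y. Origin: centre of its underside.
Not all that is in view belongs to the job. Of the things that look like the stand, the largest one is meant.

How it is judged (in metres and radians):
On the way, in this order (a step that is already met when the one before it is completed fails the run):
1. the stand is lifted clear of its rack (height (world z) of stand above 0.116 m), for 0.1 s.
2. the stand is fully home in the spindle taper, slot over the dogs, flange on the face (z of stand in the frame of spindle_face below 0.0015 m and horizontal distance between stand and spindle_face below 0.002 m and angle between stand's own z axis and vertical below 0.04 rad), for 0.3 s.
3. the stand, still home, is turned with the spindle until its plate is parallel to the case (z of stand in the frame of spindle_face below 0.0015 m and angle between the x axis of stand and the y axis of turntable, either way round below 0.1 rad), for 0.2 s.
At the end, for the whole second after the job is handed in: The stand is released and at rest in the spindle, fully home (flange within 1.5 mm of the spindle face, within 2 mm of its axis, upright within 0.04 rad), with the plate's long sides parallel to the turntable's long sides within 0.1 rad (all of step 3 and horizontal distance between stand and spindle_face below 0.002 m and angle between stand's own z axis and vertical below 0.04 rad and linear speed of stand below 0.01 m/s and angular speed of stand below 0.05 rad/s); the robot touches nothing.
It fails at once if the stand is forced: more than 40 N between it and the turntable (contact force between stand and turntable above 40 N).
It fails at once if the car is pushed more than 25 mm (distance of car from where it was at the start of the episode above 0.025 m).
It fails at once if the dachshund is pushed more than 25 mm (distance of dachshund from where it was at the start of the episode above 0.025 m).
It fails at once if the flag pole is pushed more than 25 mm or knocked over (distance of flag from where it was at the start of the episode above 0.025 m or angle between flag's own z axis and vertical above 0.5 rad).
It fails at once if the gate's toggle is moved (value of joint gate_toggle above 0.3 rad).
It also fails if it takes over 72 s, if anything falls off the work surface, if the arm or the gripper's body presses on something with over 40 N, if the wrist force passes 120 N, or if a joint passes its speed limit or range.

## Working session

There is one attempt and no reset: what is moved stays moved. The work goes in short steps, Python scripts to look and compute and a shell command to move; the robot and the scene stay as the last step left them, time stands still between calls to the robot, and variables do not carry over. Pictures are saved under pics/ and viewed, at most 10 in all, crops included, and the job is handed in when it is done.

```bash
mkdir -p pics; ls
python3 - <<'E'
from rig import robot
import cv2,numpy as np
for n in ("scene","top"):
    im=robot.grab_frame(n); cv2.imwrite(f"pics/{n}.png",im[:,:,::-1])
    c=robot.camera_info(n); R=cv2.Rodrigues(np.array(c["rvec"],float))[0]
    print(n,np.array(c["intrinsics"]).tolist(),(-R.T@np.array(c["tvec"]).ravel()).round(3), R.round(2).tolist())
print(robot.get_obs())
E
```

```text
pics
scene [[540.7151216144348, 0.0, 293.0309262332999], [0.0, 540.7151216144348, 197.9490714114189], [0.0, 0.0, 1.0]] [1.592 0.149 0.719] [[-0.11, 0.99, 0.01], [0.51, 0.06, -0.86], [-0.86, -0.09, -0.51]]
top [[441.98483025806945, 0.0, 285.08496091752306], [0.0, 441.98483025806945, 218.27634578744295], [0.0, 0.0, 1.0]] [0.387 0.05  0.877] [[0.12, -0.99, 0.01], [-0.96, -0.12, -0.25], [0.25, 0.03, -0.97]]
{'clock': 0.1, 'qpos': array([ 7.04570066e+01,  3.02274831e+00,  8.03064218e+01, -1.22732258e-04,
        9.67488368e+01, -4.02888663e+00]), 'joint_vel': array([-0.08188423, -0.21866429, -0.22543728,  0.12591197,  0.09576549,
       -0.00227426]), 'joint_torque': array([ 1.08112821e-03, -3.82587934e+01, -3.60980594e+01, -6.58403337e-05,
        4.89186641e-03, -2.04921221e-06]), 'ee_pos': array([0.14032102, 0.50561881, 0.2231714 ]), 'ee_rot': array([-1.79922177e+02, -5.35911567e-03,  1.64485875e+02]), 'ft_force': array([ 0.38390581,  0.96656371, -0.62420374]), 'moment': array([-0.01614239,  0.00460401, -0.00566069]), 'grip_force': 0.0, 'gripper_width': 0.08499326923910284}
```

View pics/top.png

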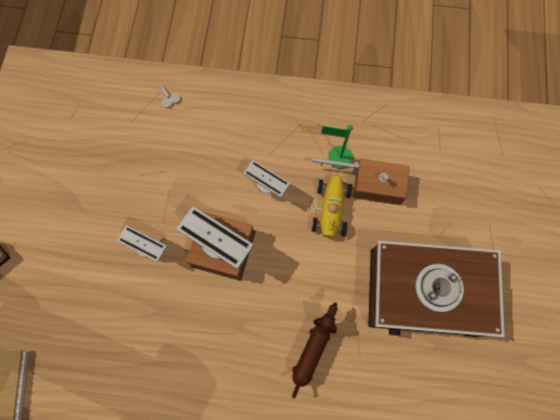

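View pics/scene.png

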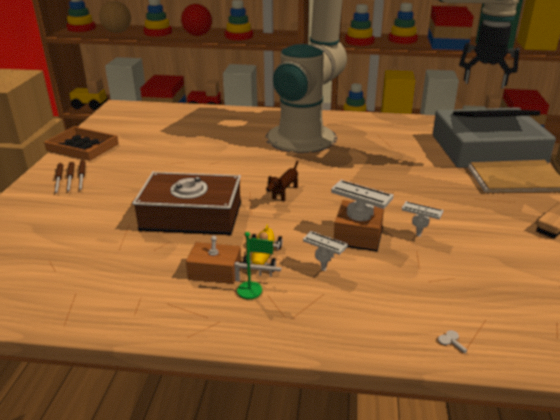

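Top view: three stand-like things at (215,238) in the rack, (267,178) and (142,243). The largest, in the maple block at (215,238), fits. The turntable is at (440,288). I'll enlarge both for confirmation and measure them.

```bash
cat > h.py <<'E'
from rig import robot
import cv2,numpy as np
def ray(name,px,z):
    c=robot.camera_info(name); R=cv2.Rodrigues(np.array(c["rvec"],float))[0]; t=np.array(c["tvec"],float).ravel()
    K=np.array(c["intrinsics"]); p=np.atleast_2d(px).astype(float)
    d=np.c_[p,np.ones(len(p))]@np.linalg.inv(K).T@R; o=-R.T@t
    return (o+d*((z-o[2])/d[:,2])[:,None])
E
python3 - <<'E'
from h import *
im=cv2.imread("pics/top.png")
g=im.min(2)
cn=cv2.findContours((g>110).astype(np.uint8),cv2.RETR_EXTERNAL,cv2.CHAIN_APPROX_NONE)[0]
for c in cn:
    if cv2.contourArea(c)>60:
        r=cv2.minAreaRect(c); print(np.round(r[0]),np.round(r[1]),cv2.contourArea(c))
        w=ray("top",c[:,0],.12).astype(np.float32)[:,:2]; r=cv2.minAreaRect(w*1000); b=cv2.boxPoints(r)
        print("   z.12:",r)
        w=ray("top",c[:,0],.078).astype(np.float32)[:,:2]; print("   z.078",cv2.minAreaRect(w*1000))
a=cv2.resize(im[195:290,170:265],(400,400),interpolation=cv2.INTER_CUBIC)
b=cv2.resize(im[240:335,390:485],(400,400),interpolation=cv2.INTER_CUBIC)
cv2.imwrite("pics/crop.png",np.hstack([a,b]))
E
```

```text
[ 19. 393.] [ 3. 54.] 84.5
   z.12: ((247.7327423095703, 457.47076416015625), (79.51582336425781, 4.619774341583252), 8.41033935546875)
   z.078 ((240.0109100341797, 480.06976318359375), (83.92833709716797, 4.876136302947998), 8.410390853881836)
[441. 288.] [133.  87.] 10688.5
   z.12: ((496.67742919921875, -205.10780334472656), (147.62876892089844, 213.91748046875), 2.3732831478118896)
   z.078 ((502.7701110839844, -219.27667236328125), (155.8209686279297, 225.78817749023438), 2.3732547760009766)
[140. 244.] [47. 21.] 847.0
   z.12: ((509.41558837890625, 314.5487365722656), (83.64703369140625, 35.88499069213867), 70.72122192382812)
   z.078 ((516.2149658203125, 329.2166442871094), (88.28874206542969, 37.876312255859375), 70.72108459472656)
[213. 238.] [74. 33.] 2090.5
   z.12: ((534.4819946289062, 191.1420135498047), (131.06771850585938, 57.76948165893555), 63.869140625)
   z.078 ((542.6724243164062, 198.96188354492188), (138.34095764160156, 60.97513961791992), 63.86914825439453)
[265. 180.] [45. 23.] 812.0
   z.12: ((652.0453491210938, 115.74417877197266), (83.28297424316406, 43.500755310058594), 63.48639678955078)
   z.078 ((666.7596435546875, 119.38006591796875), (87.90450286865234, 45.91470718383789), 63.486358642578125)
[335. 162.] [47.  3.] 93.5
   z.12: ((701.3512573242188, -8.01678466796875), (85.3294448852539, 6.308316230773926), 87.7738037109375)
   z.078 ((718.8016967773438, -11.248676300048828), (90.06454467773438, 6.658417224884033), 87.77381134033203)
[170.  96.] [20. 18.] 166.5
   z.12: ((798.9154663085938, 317.3055725097656), (44.41010665893555, 34.96453857421875), 14.162161827087402)
   z.078 ((821.7798461914062, 332.12640380859375), (46.874534606933594, 36.90476989746094), 14.16217041015625)
```

View pics/crop.png

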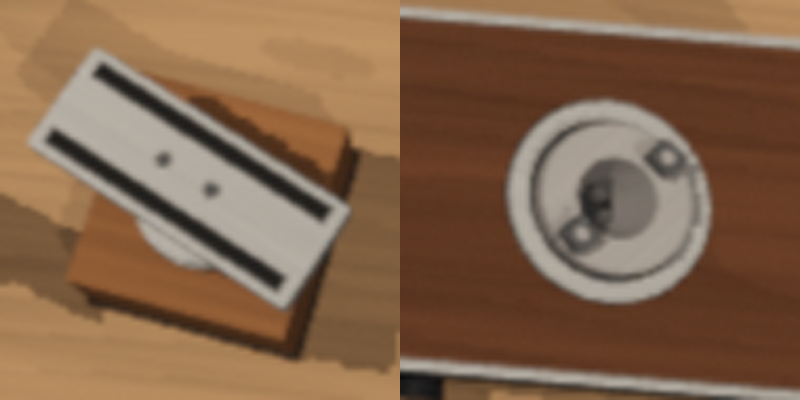

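The crop confirms it: the stand in the rack has its plate corners at crop (98,48),(30,140),(285,310),(350,210). The spindle's dogs are at crop (578,232) and (666,157).

Run:
```python
from h import *
s=95/400
P=np.array([[98,48],[30,140],[285,310],[350,210]])*s+[170,195]
w=ray("top",P,.12); print((w*1000).round(1)); print("ctr",w.mean(0)); e=(w[2]+w[3]-w[0]-w[1])/2;f=(w[0]+w[3]-w[1]-w[2])/2
print("len",np.linalg.norm(e),np.linalg.norm(f),"x dir deg",np.degrees(np.arctan2(e[1],e[0])))
D=(np.array([[578,232],[666,157]])-[400,0])*s+[390,240]
d=ray("top",D,.099); print("dogs",d,d.mean(0),"sep",np.linalg.norm(d[0]-d[1]),"ang",np.degrees(np.arctan2(*(d[1]-d[0])[1::-1])))
im=cv2.imread("pics/top.png")
g=im.min(2); cn=max(cv2.findContours((g>110).astype(np.uint8),cv2.RETR_EXTERNAL,cv2.CHAIN_APPROX_NONE)[0],key=cv2.contourArea)
r=cv2.minAreaRect((ray("top",cn[:,0],.078)[:,:2]*1000).astype(np.float32)); print(r)
# scene view: case top
im=cv2.imread("pics/scene.png"); 
a=cv2.resize(im[165:235,130:250],(800,467),interpolation=cv2.INTER_CUBIC)
c=robot.camera_info("wrist");print(c, robot.get_obs()["ee_pos"],robot.get_obs()["ee_rot"])
```

```text
[[586.7 234.8 120. ]
 [543.8 256.1 120. ]
 [486.2 140.  120. ]
 [530.5 119.4 120. ]]
ctr [0.53682566 0.18756921 0.12      ]
len 0.12898351362540192 0.048377572335687055 x dir deg -116.1795202421294
dogs [[ 0.48408554 -0.20091813  0.099     ]
 [ 0.51965585 -0.23642644  0.099     ]] [ 0.50187069 -0.21867229  0.099     ] sep 0.05026019189570127 ang -44.950020442890704
((502.7701110839844, -219.27667236328125), (155.8209686279297, 225.78817749023438), 2.373255491256714)
{'intrinsics': array([[325.1922621 ,   0.        , 281.22224349],
       [  0.        , 325.1922621 , 207.33406518],
       [  0.        ,   0.        ,   1.        ]]), 'rvec': array([-2.32329717, -1.76638139, -0.23559779]), 'tvec': array([-0.52459864, -0.03595051,  0.37796145])} [0.14032102 0.50561881 0.2231714 ] [-1.79922177e+02 -5.35911567e-03  1.64485875e+02]
```

```bash
cat >> h.py <<'E'
from scipy.spatial.transform import Rotation as Ro
def go(x,y,z,yaw):
    o=robot.get_obs(); R=Ro.from_euler('xyz',o["ee_rot"],degrees=True); T=Ro.from_euler('xyz',[180,0,yaw],degrees=True)
    print("lin cm",(R.inv().apply(np.array([x,y,z])-o["ee_pos"])*100).round(2),"turn",(R.inv()*T).as_rotvec().round(4))
    print("t",o["clock"],"pos",o["ee_pos"].round(4),"rot",o["ee_rot"].round(2),"F",o["ft_force"].round(1),"M",o["moment"].round(2),"w",round(o["gripper_width"],4),o["grip_force"])
E
python3 -c "
from h import *
go(.537,.1875,.2,63.8)"
```

```text
lin cm [-46.73 -20.04   2.34] turn [-1.1000e-03  1.1000e-03  1.7573e+00]
t 0.1 pos [0.1403 0.5056 0.2232] rot [-1.7992e+02 -1.0000e-02  1.6449e+02] F [ 0.4  1.  -0.6] M [-0.02  0.   -0.01] w 0.085 0.0
```

```bash
python3 -m inch '[{"linear":[-3,-1.3,0],"turn":[0,0,0.1],"gripper":8.5},{"linear":[-7,-3,0],"turn":[0,0,0.25],"gripper":8.5},{"linear":[-11,-4.7,0],"turn":[0,0,0.4],"gripper":8.5},{"linear":[-15,-6.4,0],"turn":[0,0,0.55],"gripper":8.5},{"linear":[-19,-8.1,0],"turn":[0,0,0.7],"gripper":8.5},{"linear":[-23,-9.8,0],"turn":[0,0,0.85],"gripper":8.5},{"linear":[-27,-11.5,0],"turn":[0,0,1.0],"gripper":8.5},{"linear":[-30,-12.8,0],"turn":[0,0,1.14],"gripper":8.5}]'; python3 -c "
from h import *
go(.537,.1875,.2,63.8)"
```

```text
clock: 0.9
ee_pos: [0.3967, 0.3004, 0.2235]
ee_rot: [-180.0, 0.0, 98.7]
ft_force: [-0.3, 0.4, 0.1]
gripper_width: 0.0849
grip_force: 0.0
lin cm [-13.29  12.15   2.35] turn [-3.000e-04  6.000e-04  6.099e-01]
t 0.9 pos [0.3967 0.3004 0.2235] rot [-1.7997e+02  3.0000e-02  9.8740e+01] F [-0.3  0.4  0.1] M [-0.01  0.03  0.01] w 0.0849 0.0
```

```bash
python3 -m inch '[{"linear":[-2.6,2.4,0.3],"turn":[0,0,0.12],"gripper":8.5},{"linear":[-5.3,4.9,0.7],"turn":[0,0,0.25],"gripper":8.5},{"linear":[-8,7.3,1.2],"turn":[0,0,0.37],"gripper":8.5},{"linear":[-10.7,9.8,1.8],"turn":[0,0,0.5],"gripper":8.5},{"linear":[-13.3,12.15,2.3],"turn":[0,0,0.61],"gripper":8.5},{"linear":[-13.3,12.15,2.3],"turn":[0,0,0.61],"gripper":8.5},{"linear":[-13.3,12.15,2.3],"turn":[0,0,0.61],"gripper":8.5}]'; python3 -c "
from h import *
c=robot.camera_info('wrist')
cv2.imwrite('pics/w1.png',robot.grab_frame('wrist')[:,:,::-1])
R=cv2.Rodrigues(c['rvec'])[0]; print(R.round(3),-R.T@c['tvec'])
go(.537,.1875,.12,63.8)"
```

```text
clock: 1.6
ee_pos: [0.5363, 0.1899, 0.2]
ee_rot: [-179.9, 0.1, 64.2]
ft_force: [0.3, 0.3, 0.1]
gripper_width: 0.0851
grip_force: 0.0
[[ 0.9   -0.435 -0.002]
 [-0.419 -0.868  0.266]
 [-0.117 -0.238 -0.964]] [0.56756378 0.24994882 0.35000314]
lin cm [-0.23  0.23  8.06] turn [-0.0009  0.0003  0.0082]
t 1.65 pos [0.536  0.1906 0.2006] rot [-1.7995e+02  2.0000e-02  6.4270e+01] F [0.5 0.4 0.9] M [-0.01 -0.03  0.03] w 0.0847 0.0
```

View pics/w1.png

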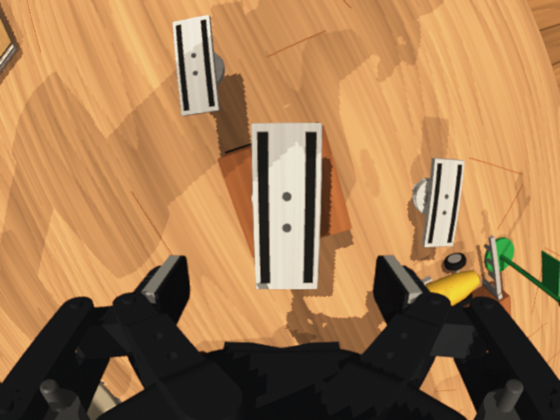

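The wrist view shows the plate centred between the fingers and aligned with them, with corners (253,124),(321,124),(319,289),(256,289) and holes (287,196),(287,228). I'll measure it by fisheye ray.

```bash
cat >> h.py <<'E'
def wray(px,z,c=None):
    c=c or robot.camera_info("wrist"); R=cv2.Rodrigues(np.array(c["rvec"]))[0]; o=-R.T@np.array(c["tvec"]).ravel(); K=np.array(c["intrinsics"])
    n=cv2.fisheye.undistortPoints(np.atleast_2d(px).astype(float)[None],K,np.zeros(4))[0]
    d=np.c_[n,np.ones(len(n))]@R; return o+d*((z-o[2])/d[:,2])[:,None]
E
python3 -c "
from h import *
w=wray([(253,124),(321,124),(319,289),(256,289),(287,196),(287,228)],.12); print((w*1000).round(1)); c=w[:4].mean(0);print(c,w[4:].mean(0))
e=(w[0]+w[1]-w[2]-w[3])/2;f=w[0]-w[1];print(np.linalg.norm(e),np.linalg.norm(f),np.linalg.norm(w[3]-w[2]),np.degrees(np.arctan2(e[1],e[0])))
go(c[0],c[1],.12,np.degrees(np.arctan2(e[1],e[0])))"
```

```text
[[547.8 257.  120. ]
 [591.  236.3 120. ]
 [537.  118.4 120. ]
 [491.1 140.7 120. ]
 [546.8 199.5 120. ]
 [536.2 177.3 120. ]]
[0.54171917 0.18808675 0.12      ] [0.54149418 0.1883982  0.12      ]
0.12953010734391482 0.04787111120921495 0.05111112939651005 64.71922160063394
lin cm [0.03 0.63 8.06] turn [-0.0009  0.0003 -0.0079]
t 1.65 pos [0.536  0.1906 0.2006] rot [-1.7995e+02  2.0000e-02  6.4270e+01] F [0.5 0.4 0.9] M [-0.01 -0.03  0.03] w 0.0847 0.0
```

```bash
python3 -m inch '[{"linear":[0,0.5,2],"turn":[0,0,-0.005],"gripper":8.5},{"linear":[0,0.5,5],"turn":[0,0,-0.005],"gripper":8.5},{"linear":[0,0.5,7],"turn":[0,0,-0.005],"gripper":8.5},{"linear":[0,0.5,8],"turn":[0,0,-0.005],"gripper":8.5},{"linear":[0,0.5,8],"turn":[0,0,-0.005],"gripper":5.5}, {"linear":[0,0.5,8],"turn":[0,0,-0.005],"gripper":5.5}]' 40;python3 -m inch '[{"linear":[0,0,0],"turn":[0,0,0],"gripper":4},{"linear":[0,0,0],"turn":[0,0,0],"gripper":4},{"linear":[0,0,0],"turn":[0,0,0],"gripper":4},{"linear":[0,0,0],"turn":[0,0,0],"gripper":4}]' 90; python3 -c "
from h import *
go(.5417,.188,.25,64.5)"
```

```text
clock: 2.25
ee_pos: [0.5411, 0.1888, 0.1223]
ee_rot: [179.9, -0.1, 64.6]
ft_force: [-0.2, 0.3, 0.0]
gripper_width: 0.0585
grip_force: 0.0
clock: 2.65
ee_pos: [0.541, 0.1882, 0.1212]
ee_rot: [180.0, -0.0, 64.5]
ft_force: [0.1, 0.7, 0.1]
gripper_width: 0.0398
grip_force: 0.0
lin cm [  0.02   0.07 -12.88] turn [ 0.0004 -0.0004  0.    ]
t 2.65 pos [0.541  0.1882 0.1212] rot [ 1.7998e+02 -2.0000e-02  6.4500e+01] F [0.1 0.7 0.1] M [-0.03 -0.02 -0.01] w 0.0398 0.0
```

The fingers closed to 40 mm with no force, so the grasp isn't on the 50 mm plate. I'll look.

```bash
python3 -c "
from h import *
a=robot.grab_frame('wrist')[:,:,::-1]; b=robot.grab_frame('scene')[:,:,::-1]
b=cv2.resize(b[120:270,290:440],(420,420),interpolation=cv2.INTER_CUBIC)
cv2.imwrite('pics/w2.png',np.hstack([a[:,100:460],b]))
go(.5417,.188,.25,64.5)"
```

```text
lin cm [  0.02   0.08 -12.9 ] turn [ 0.0001 -0.0002 -0.    ]
t 2.75 pos [0.541  0.1882 0.121 ] rot [ 1.7999e+02 -1.0000e-02  6.4500e+01] F [-0.3 -1.   1. ] M [ 0.05  0.02 -0.03] w 0.04 0.0
```

View pics/w2.png

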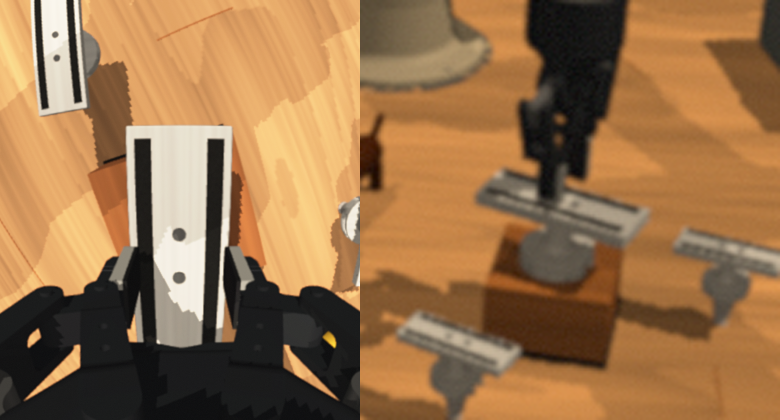

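The pad tips appear to sit above the plate: in the scene crop the finger ends at (550,195) on the plate's top. I'll open, go 12 mm lower and close again, watching the force.

```bash
python3 -m inch '[{"linear":[0,0,0],"turn":[0,0,0],"gripper":8},{"linear":[0,0,0],"turn":[0,0,0],"gripper":8},{"linear":[0,0,0],"turn":[0,0,0],"gripper":8},{"linear":[0,0,0.4],"turn":[0,0,0],"gripper":8},{"linear":[0,0,0.8],"turn":[0,0,0],"gripper":8},{"linear":[0,0,1.2],"turn":[0,0,0],"gripper":8}]';python3 -m inch '[{"linear":[0,0,0],"turn":[0,0,0],"gripper":4},{"linear":[0,0,0],"turn":[0,0,0],"gripper":4},{"linear":[0,0,0],"turn":[0,0,0],"gripper":4},{"linear":[0,0,0],"turn":[0,0,0],"gripper":4}, {"linear":[0,0,0],"turn":[0,0,0],"gripper":4}]'
```

```text
clock: 3.35
ee_pos: [0.5408, 0.1881, 0.1083]
ee_rot: [-180.0, 0.0, 64.5]
ft_force: [0.2, -0.9, 0.3]
gripper_width: 0.0804
grip_force: 0.0
clock: 3.85
ee_pos: [0.5418, 0.1889, 0.1115]
ee_rot: [179.8, -0.2, 64.5]
ft_force: [-3.1, 1.1, 8.4]
gripper_width: 0.0401
grip_force: 7.0
```

```bash
python3 -c "
from h import *
a=robot.grab_frame('wrist')[:,:,::-1]; b=robot.grab_frame('scene')[:,:,::-1]
b=cv2.resize(b[150:240,320:410],(420,420),interpolation=cv2.INTER_CUBIC)
cv2.imwrite('pics/w3.png',np.hstack([a[:,100:460],b]))
go(.5417,.188,.25,64.5)"
```

```text
lin cm [ -0.04   0.06 -13.85] turn [ 0.0026 -0.003   0.0004]
t 3.95 pos [0.5418 0.1888 0.1115] rot [ 1.7985e+02 -1.7000e-01  6.4520e+01] F [-3.6  1.6  9.4] M [0.03 0.34 0.01] w 0.0403 7.058843066333793
```

View pics/w3.png

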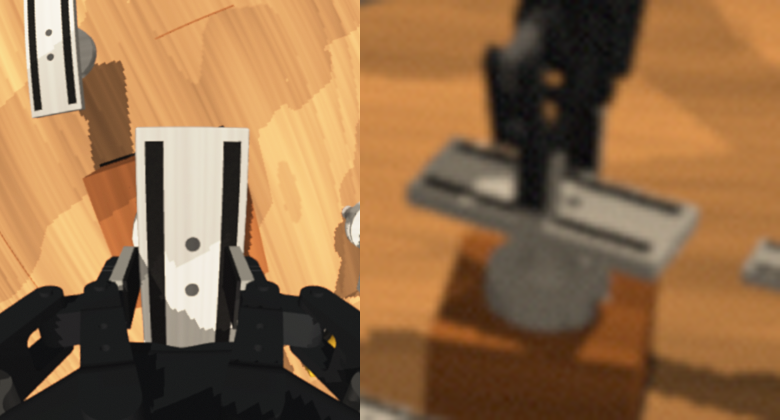

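The pads are still on top of the plate, with the tips at z≈0.12 when the TCP is at 0.111. So the tips reach about 25 mm less far than I reckoned. I'll open, back off, re-measure the plate, then go about 25 mm deeper.

```bash
python3 -m inch '[{"linear":[0,0,-0.5],"turn":[0,0,0],"gripper":8.5},{"linear":[0,0,-1],"turn":[0,0,0],"gripper":8.5},{"linear":[0,0,-2],"turn":[0,0,0],"gripper":8.5},{"linear":[0,0,-4],"turn":[0,0,0],"gripper":8.5},{"linear":[0,0,-4],"turn":[0,0,0],"gripper":8.5},{"linear":[0,0,-4],"turn":[0,0,0],"gripper":8.5}]'
cat >> h.py <<'E'
def plate(z,fn,smin=0):
    c=robot.camera_info("wrist"); im=robot.grab_frame("wrist")[:,:,::-1]; cv2.imwrite(fn,im)
    hsv=cv2.cvtColor(im.copy(),cv2.COLOR_BGR2HSV); m=((hsv[...,1]<60)&(hsv[...,2]>90)).astype(np.uint8)
    m=cv2.morphologyEx(m,cv2.MORPH_CLOSE,np.ones((15,15)))
    k=max(cv2.findContours(m,cv2.RETR_EXTERNAL,cv2.CHAIN_APPROX_NONE)[0],key=cv2.contourArea)[:,0]
    print("bbox",cv2.boundingRect(k))
    r=cv2.minAreaRect((wray(k,z,c)[:,:2]*1000).astype(np.float32)); print(r); return im,r
E
python3 -c "
from h import *
plate(.12,'pics/w4.png')
go(.5417,.188,.09,64.5)"
```

```text
clock: 4.55
ee_pos: [0.5411, 0.1882, 0.1492]
ee_rot: [180.0, -0.0, 64.5]
ft_force: [0.2, -0.4, -1.3]
gripper_width: 0.0849
grip_force: 0.0
bbox (235, 125, 90, 201)
((542.5001831054688, 188.5225830078125), (128.68832397460938, 49.805816650390625), 64.64531707763672)
lin cm [0.04 0.1  5.83] turn [-0.0004  0.0004 -0.    ]
t 4.6 pos [0.5407 0.1881 0.1483] rot [-1.7997e+02  2.0000e-02  6.4500e+01] F [-0.5  0.3  0.1] M [-0.02  0.04 -0.01] w 0.0847 0.0
```

View pics/w4.png

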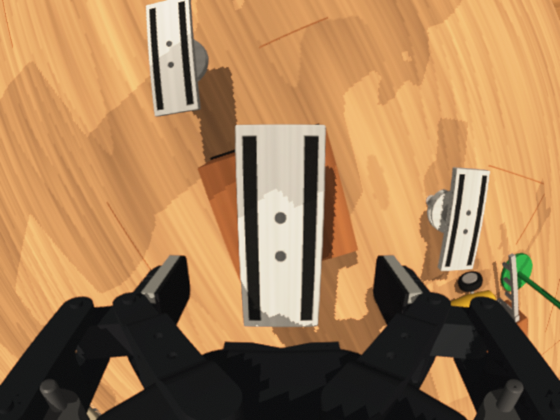

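The plate is undisturbed at (0.5425,0.1885), 128.7×49.8 mm, yaw 64.6°. Descending to TCP 0.095.

```bash
python3 -m inch '[{"linear":[0,0.1,1.5],"turn":[0,0,0],"gripper":8.5},{"linear":[0,0.1,3],"turn":[0,0,0],"gripper":8.5},{"linear":[0,0.1,4.3],"turn":[0,0,0],"gripper":8.5},{"linear":[0,0.1,5.3],"turn":[0,0,0],"gripper":8.5},{"linear":[0,0.1,5.3],"turn":[0,0,0],"gripper":8.5}]' 30;python3 -m inch '[{"linear":[0,0,0],"turn":[0,0,0],"gripper":4},{"linear":[0,0,0],"turn":[0,0,0],"gripper":4},{"linear":[0,0,0],"turn":[0,0,0],"gripper":4},{"linear":[0,0,0],"turn":[0,0,0],"gripper":4}, {"linear":[0,0,0],"turn":[0,0,0],"gripper":4}]'
```

```text
clock: 5.1
ee_pos: [0.5406, 0.1874, 0.0932]
ee_rot: [-179.8, 0.2, 64.5]
ft_force: [-0.1, 0.2, -0.5]
gripper_width: 0.0848
grip_force: 0.0
clock: 5.6
ee_pos: [0.5422, 0.1881, 0.097]
ee_rot: [179.9, -0.1, 64.5]
ft_force: [-1.4, 1.2, 6.1]
gripper_width: 0.0488
grip_force: 33.5
```

Now the plate is gripped (48.8 mm, 33 N). Firming the grip and lifting.

```bash
python3 -m inch '[{"linear":[0,0,0],"turn":[0,0,0],"gripper":4},{"linear":[0,0,-0.5],"turn":[0,0,0],"gripper":4},{"linear":[0,0,-1.5],"turn":[0,0,0],"gripper":4},{"linear":[0,0,-4],"turn":[0,0,0],"gripper":4},{"linear":[0,0,-7],"turn":[0,0,0],"gripper":4},{"linear":[0,0,-10],"turn":[0,0,0],"gripper":4},{"linear":[0,0,-12],"turn":[0,0,0],"gripper":4},{"linear":[0,0,-13],"turn":[0,0,0],"gripper":4}]' 90; python3 -m inch '[{"linear":[0,0,0],"turn":[0,0,0],"gripper":4},{"linear":[0,0,0],"turn":[0,0,0],"gripper":4}]'; python3 -c "
from h import *
im,r=plate(.25,'pics/w5.png')
b=robot.grab_frame('scene')[:,:,::-1]
b=cv2.resize(b[80:240,300:460],(420,420),interpolation=cv2.INTER_CUBIC)
cv2.imwrite('pics/w5b.png',np.hstack([im[:,100:460],b]))
go(.502,-.219,.23,135)"
```

```text
clock: 6.4
ee_pos: [0.5422, 0.1877, 0.2281]
ee_rot: [179.9, -0.1, 64.5]
ft_force: [0.2, 0.6, -4.9]
gripper_width: 0.0477
grip_force: 94.4
clock: 6.6
ee_pos: [0.5413, 0.1876, 0.2243]
ee_rot: [-179.9, 0.1, 64.5]
ft_force: [0.9, 0.7, -6.5]
gripper_width: 0.0474
grip_force: 94.4
bbox (199, 126, 166, 222)
((549.1389770507812, 199.73541259765625), (101.985107421875, 72.73165893554688), 64.66516876220703)
lin cm [-38.38  13.97  -0.57] turn [-3.6000e-03  3.0000e-04 -1.2305e+00]
t 6.7 pos [0.5412 0.1875 0.2239] rot [-1.7985e+02  1.3000e-01  6.4500e+01] F [-0.2 -0.2 -5.7] M [-0.05 -0.03  0.02] w 0.0478 94.36744809150696
```

View pics/w5b.png

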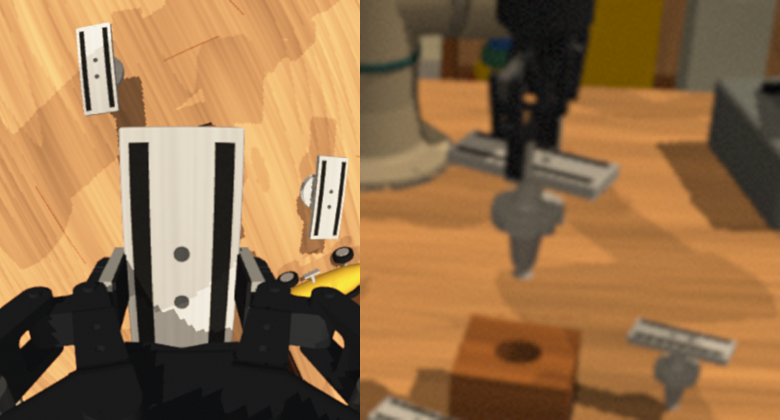

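Lifted clean. Next I'll carry it past the spindle to a viewpoint where the wrist camera sees the spindle beside the plate.

```bash
python3 -m inch '[{"linear":[-2,0.7,0],"turn":[0,0,-0.04],"gripper":4},{"linear":[-5,1.7,0],"turn":[0,0,-0.11],"gripper":4},{"linear":[-9,3,0],"turn":[0,0,-0.2],"gripper":4},{"linear":[-13,4.4,0],"turn":[0,0,-0.3],"gripper":4},{"linear":[-17,5.7,0],"turn":[0,0,-0.4],"gripper":4},{"linear":[-21,7,0],"turn":[0,0,-0.5],"gripper":4},{"linear":[-24,8,0],"turn":[0,0,-0.57],"gripper":4},{"linear":[-26,8.7,0],"turn":[0,0,-0.61],"gripper":4}]'; python3 -c "
from h import *
go(.474,-.36,.224,135)"
```

```text
clock: 7.5
ee_pos: [0.5074, -0.0865, 0.2247]
ee_rot: [-179.9, -0.0, 99.5]
ft_force: [0.5, 0.2, -5.4]
gripper_width: 0.0475
grip_force: 94.2
lin cm [-26.42  -7.81   0.07] turn [-0.0018 -0.001  -0.6199]
t 7.5 pos [ 0.5074 -0.0865  0.2247] rot [-1.7989e+02 -2.0000e-02  9.9480e+01] F [ 0.5  0.2 -5.4] M [ 0.02 -0.02 -0.03] w 0.0475 94.24925208091736
```

```bash
python3 -m inch '[{"linear":[-2,-0.6,0],"turn":[0,0,-0.04],"gripper":4},{"linear":[-5,-1.5,0],"turn":[0,0,-0.11],"gripper":4},{"linear":[-9,-2.7,0],"turn":[0,0,-0.2],"gripper":4},{"linear":[-13,-3.9,0],"turn":[0,0,-0.3],"gripper":4},{"linear":[-17,-5.1,0],"turn":[0,0,-0.4],"gripper":4},{"linear":[-21,-6.3,0],"turn":[0,0,-0.5],"gripper":4},{"linear":[-24,-7.2,0],"turn":[0,0,-0.57],"gripper":4},{"linear":[-26,-7.8,0],"turn":[0,0,-0.62],"gripper":4}]';  python3 -m inch '[{"linear":[0,0,0],"turn":[0,0,0],"gripper":4},{"linear":[0,0,0],"turn":[0,0,0],"gripper":4}]'; python3 -c "
from h import *
import pickle
pickle.dump(robot.camera_info('wrist'),open('c6.pkl','wb'))
cv2.imwrite('pics/w6.png',robot.grab_frame('wrist')[:,:,::-1])
go(.502,-.219,.224,135)"
```

```text
clock: 8.3
ee_pos: [0.473, -0.3557, 0.2241]
ee_rot: [-180.0, -0.1, 135.0]
ft_force: [0.6, 0.6, -6.8]
gripper_width: 0.0474
grip_force: 94.3
clock: 8.5
ee_pos: [0.4738, -0.3535, 0.2245]
ee_rot: [180.0, -0.1, 134.9]
ft_force: [-0.1, 0.3, -5.6]
gripper_width: 0.0477
grip_force: 94.3
lin cm [ 7.51 11.44  0.11] turn [ 0.0003 -0.002  -0.0008]
t 8.55 pos [ 0.4741 -0.353   0.2249] rot [ 1.7998e+02 -1.1000e-01  1.3496e+02] F [ 0.6  0.1 -5.6] M [ 0.05 -0.01 -0.02] w 0.0478 94.298175573349
```

View pics/w6.png

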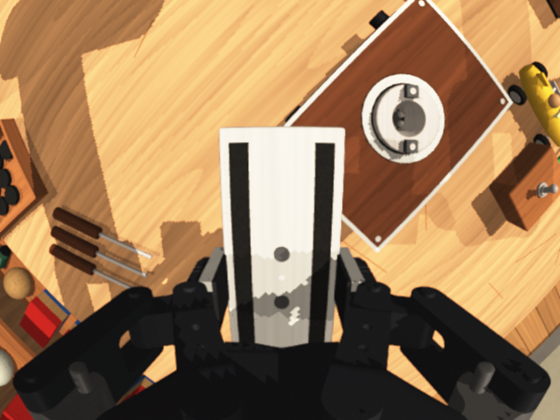

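The wrist view shows the spindle at (403,118), the dogs at about (412,91) and (412,146), and the case corners at (420,2), (508,101) and (378,242).

```bash
python3 -c "
from h import *
import pickle
c=pickle.load(open('c6.pkl','rb'))
im=cv2.imread('pics/w6.png')
d=wray([(412,91),(412,146)],.099,c); print('dogs',d.round(4),d.mean(0),np.linalg.norm(d[0]-d[1]),np.degrees(np.arctan2(*(d[0]-d[1])[1::-1])))
k=wray([(420,2),(508,101),(378,242)],.078,c);print('corners',k.round(4),np.degrees(np.arctan2(*(k[0]-k[2])[1::-1])),np.linalg.norm(k[0]-k[2]),'mid',(k[0]+k[2])/2)
h=wray([(281,254),(281,302)],.249,c);print('holes',h.round(4),h.mean(0),np.degrees(np.arctan2(*(h[0]-h[1])[1::-1])))
hsv=cv2.cvtColor(im,cv2.COLOR_BGR2HSV)
m=((hsv[...,1]<60)&(hsv[...,2]>100)).astype(np.uint8); m[:,:352]=0; m[:60]=0;m[175:]=0;m[:,455:]=0
m=cv2.morphologyEx(m,cv2.MORPH_CLOSE,np.ones((9,9)))
q=max(cv2.findContours(m,cv2.RETR_EXTERNAL,cv2.CHAIN_APPROX_NONE)[0],key=cv2.contourArea)[:,0]
print('bbox',cv2.boundingRect(q))
for z in (.078,.085,.09): 
  p=wray(cv2.convexHull(q)[:,0],z,c)[:,:2]*1000; e=cv2.fitEllipse(p.astype(np.float32));print(z,e)
"
```

```text
dogs [[ 0.4881 -0.2033  0.099 ]
 [ 0.524  -0.2371  0.099 ]] [ 0.50605627 -0.22021257  0.099     ] 0.049348753078181595 136.7996431190877
corners [[ 0.4349 -0.1213  0.078 ]
 [ 0.5742 -0.1087  0.078 ]
 [ 0.5801 -0.3204  0.078 ]] 126.09748666942768 0.2464559985716931 mid [ 0.50750276 -0.22086093  0.078     ]
holes [[ 0.467  -0.3452  0.249 ]
 [ 0.4837 -0.362   0.249 ]] [ 0.47531525 -0.35358884  0.249     ] 134.87753949989516
bbox (362, 74, 83, 89)
0.078 ((506.4084167480469, -219.51882934570312), (85.5591812133789, 86.22555541992188), 140.4485321044922)
0.085 ((504.5735168457031, -221.57357788085938), (83.54014587402344, 84.19081115722656), 140.44960021972656)
0.09 ((503.2628479003906, -223.041259765625), (82.0979995727539, 82.73741912841797), 140.4496307373047)
```

```bash
python3 -c "
from h import *
go(.505,-.2195,.195,136)"
```

```text
lin cm [ 7.25 11.62  3.  ] turn [ 0.0003 -0.002  -0.0182]
t 8.55 pos [ 0.4741 -0.353   0.2249] rot [ 1.7998e+02 -1.1000e-01  1.3496e+02] F [ 0.6  0.1 -5.6] M [ 0.05 -0.01 -0.02] w 0.0478 94.298175573349
```

```bash
python3 -m inch '[{"linear":[1,1.6,0],"turn":[0,0,-0.01],"gripper":4},{"linear":[3,4.8,0],"turn":[0,0,-0.01],"gripper":4},{"linear":[5,8,0],"turn":[0,0,-0.02],"gripper":4},{"linear":[6.5,10.4,0],"turn":[0,0,-0.02],"gripper":4},{"linear":[7.25,11.6,0.5],"turn":[0,0,-0.02],"gripper":4},{"linear":[7.25,11.6,1],"turn":[0,0,-0.02],"gripper":4},{"linear":[7.25,11.6,1],"turn":[0,0,-0.02],"gripper":4},{"linear":[7.25,11.6,1],"turn":[0,0,-0.02],"gripper":4}]';  python3 -c "
from h import *
go(.505,-.2195,.145,136)"
```

```text
clock: 9.35
ee_pos: [0.5047, -0.2208, 0.2155]
ee_rot: [-180.0, -0.0, 136.1]
ft_force: [-0.9, 0.4, -5.6]
gripper_width: 0.0476
grip_force: 94.3
lin cm [0.06 0.12 7.05] turn [-0.0004 -0.0005  0.0014]
t 9.35 pos [ 0.5047 -0.2208  0.2155] rot [-1.7998e+02 -3.0000e-02  1.3608e+02] F [-0.9  0.4 -5.6] M [ 0.02  0.02 -0.02] w 0.0476 94.34533953666687
```

```bash
python3 -m inch '[{"linear":[0.05,0.1,1],"turn":[0,0,0],"gripper":4},{"linear":[0.05,0.1,2.5],"turn":[0,0,0],"gripper":4},{"linear":[0.05,0.1,4],"turn":[0,0,0],"gripper":4},{"linear":[0.05,0.1,5],"turn":[0,0,0],"gripper":4},{"linear":[0.05,0.1,5.8],"turn":[0,0,0],"gripper":4},{"linear":[0.05,0.1,6],"turn":[0,0,0],"gripper":4},{"linear":[0.05,0.1,6],"turn":[0,0,0],"gripper":4}]';  python3 -c "
from h import *
go(.505,-.2195,.145,136)"
```

```text
clock: 10.05
ee_pos: [0.5053, -0.2193, 0.1557]
ee_rot: [180.0, -0.0, 136.1]
ft_force: [-0.5, -0.5, -5.7]
gripper_width: 0.0476
grip_force: 94.4
lin cm [ 0.01 -0.04  1.07] turn [ 0.     -0.0002  0.0022]
t 10.05 pos [ 0.5053 -0.2193  0.1557] rot [ 1.8000e+02 -1.0000e-02  1.3612e+02] F [-0.5 -0.5 -5.7] M [-0.01 -0.03 -0.02] w 0.0476 94.36331391334534
```

```bash
python3 -m inch '[{"linear":[0,0,0.5],"turn":[0,0,0],"gripper":4},{"linear":[0,0,1],"turn":[0,0,0],"gripper":4},{"linear":[0,0,1.3],"turn":[0,0,0],"gripper":4},{"linear":[0,0,1.6],"turn":[0,0,0],"gripper":4},{"linear":[0,0,1.6],"turn":[0,0,0],"gripper":4}]';python3 -m inch '[{"linear":[0,0,0.2],"turn":[0,0,0],"gripper":4},{"linear":[0,0,0.4],"turn":[0,0,0],"gripper":4},{"linear":[0,0,0.4],"turn":[0,0,0],"gripper":4}]';python3 -m inch '[{"linear":[0,0,0.15],"turn":[0,0,0],"gripper":4},{"linear":[0,0,0.3],"turn":[0,0,0],"gripper":4},{"linear":[0,0,0.3],"turn":[0,0,0],"gripper":4}]'
```

```text
clock: 10.55
ee_pos: [0.5051, -0.2192, 0.1393]
ee_rot: [-180.0, -0.1, 136.1]
ft_force: [0.1, -0.3, -6.1]
gripper_width: 0.0472
grip_force: 94.4
clock: 10.85
ee_pos: [0.5052, -0.2192, 0.1356]
ee_rot: [-180.0, -0.0, 136.1]
ft_force: [-0.2, -0.2, -5.6]
gripper_width: 0.0478
grip_force: 94.4
clock: 11.15
ee_pos: [0.5052, -0.2195, 0.1332]
ee_rot: [-180.0, 0.0, 136.1]
ft_force: [-1.4, -0.6, -2.5]
gripper_width: 0.0474
grip_force: 94.7
```

```bash
python3 -m inch '[{"linear":[0,0,0.1],"turn":[0,0,0],"gripper":4},{"linear":[0,0,0.1],"turn":[0,0,0],"gripper":4},{"linear":[0,0,0.1],"turn":[0,0,0],"gripper":4}]';python3 -m inch '[{"linear":[0,0,0.1],"turn":[0,0,0],"gripper":4},{"linear":[0,0,0.1],"turn":[0,0,0],"gripper":4},{"linear":[0,0,0.1],"turn":[0,0,0],"gripper":4}]'; python3 -c "
from h import *
go(.505,-.2195,.145,136)"
```

```text
clock: 11.45
ee_pos: [0.5055, -0.2196, 0.1327]
ee_rot: [180.0, 0.1, 136.1]
ft_force: [-2.1, -1.1, 2.9]
gripper_width: 0.0476
grip_force: 95.3
clock: 11.75
ee_pos: [0.5055, -0.2194, 0.1309]
ee_rot: [180.0, 0.0, 136.1]
ft_force: [-1.8, -1.6, 2.0]
gripper_width: 0.0472
grip_force: 95.3
lin cm [ 0.02 -0.04 -1.41] turn [0.0002 0.0005 0.0021]
t 11.75 pos [ 0.5055 -0.2194  0.1309] rot [1.7999e+02 3.0000e-02 1.3612e+02] F [-1.8 -1.6  2. ] M [-0.32  0.24 -0.02] w 0.0472 95.2686095237732
```

```bash
python3 -m inch '[{"linear":[0.02,-0.03,0.1],"turn":[0,0,0],"gripper":4},{"linear":[0.02,-0.03,0.1],"turn":[0,0,0],"gripper":4},{"linear":[0.02,-0.03,0.1],"turn":[0,0,0],"gripper":4}]';python3 -m inch '[{"linear":[0,0,0.1],"turn":[0,0,0],"gripper":4},{"linear":[0,0,0.1],"turn":[0,0,0],"gripper":4},{"linear":[0,0,0.1],"turn":[0,0,0],"gripper":4}]'; python3 -c "
from h import *
go(.505,-.2195,.145,136)"
```

```text
clock: 12.05
ee_pos: [0.5043, -0.2189, 0.128]
ee_rot: [-180.0, -0.2, 136.1]
ft_force: [-0.6, -0.4, -10.1]
gripper_width: 0.0476
grip_force: 94.0
clock: 12.35
ee_pos: [0.5042, -0.2188, 0.1271]
ee_rot: [-180.0, -0.2, 136.1]
ft_force: [0.1, -0.6, -15.6]
gripper_width: 0.0475
grip_force: 94.7
lin cm [-0.1   0.   -1.79] turn [-0.0006 -0.0032  0.0023]
t 12.35 pos [ 0.5042 -0.2188  0.1271] rot [-179.97   -0.19  136.13] F [  0.1  -0.6 -15.6] M [-0.09 -0.09  0.04] w 0.0475 94.6907651424408
```

The force turned negative, so the catch is drawing the stand down. I'll follow it.

```bash
python3 -m inch '[{"linear":[0,0,0.1],"turn":[0,0,0],"gripper":4},{"linear":[0,0,0.2],"turn":[0,0,0],"gripper":4},{"linear":[0,0,0.2],"turn":[0,0,0],"gripper":4}]';python3 -m inch '[{"linear":[0,0,0.1],"turn":[0,0,0],"gripper":4},{"linear":[0,0,0.1],"turn":[0,0,0],"gripper":4}]'; python3 -m inch '[{"linear":[0,0,0.1],"turn":[0,0,0],"gripper":4},{"linear":[0,0,0.1],"turn":[0,0,0],"gripper":4}]'
```

```text
clock: 12.65
ee_pos: [0.5048, -0.2192, 0.1266]
ee_rot: [-180.0, -0.0, 136.1]
ft_force: [-1.0, -0.2, -12.3]
gripper_width: 0.0475
grip_force: 95.0
clock: 12.85
ee_pos: [0.5049, -0.2194, 0.1261]
ee_rot: [-180.0, 0.0, 136.1]
ft_force: [-1.1, -0.4, -9.6]
gripper_width: 0.0476
grip_force: 95.2
clock: 13.05
ee_pos: [0.5051, -0.2195, 0.1256]
ee_rot: [180.0, 0.1, 136.1]
ft_force: [-2.6, 0.1, -4.4]
gripper_width: 0.0473
grip_force: 95.6
```

```bash
python3 -m inch '[{"linear":[0,0,0.1],"turn":[0,0,0],"gripper":4},{"linear":[0,0,0.2],"turn":[0,0,0],"gripper":4},{"linear":[0,0,0.2],"turn":[0,0,0],"gripper":4},{"linear":[0,0,0.2],"turn":[0,0,0],"gripper":4}]'; python3 -c "
from h import *
go(.505,-.2195,.125,91.9)"
```

```text
clock: 13.45
ee_pos: [0.5053, -0.2197, 0.1256]
ee_rot: [180.0, 0.1, 136.1]
ft_force: [-8.3, 3.1, 6.2]
gripper_width: 0.0477
grip_force: 97.0
lin cm [ 0.04 -0.01  0.06] turn [0.0013 0.002  0.7719]
t 13.45 pos [ 0.5053 -0.2197  0.1256] rot [1.7997e+02 1.3000e-01 1.3613e+02] F [-8.3  3.1  6.2] M [ 0.42  1.52 -0.01] w 0.0477 97.0017671585083
```

Bottomed: 10 N with no further travel. I'll ease off 1 mm and turn the stand gently with the spindle.

```bash
python3 -m inch '[{"linear":[0,0,-0.1],"turn":[0,0,0.04],"gripper":4},{"linear":[0,0,-0.1],"turn":[0,0,0.1],"gripper":4},{"linear":[0,0,-0.1],"turn":[0,0,0.16],"gripper":4},{"linear":[0,0,-0.1],"turn":[0,0,0.22],"gripper":4}]'; python3 -c "
from h import *
go(.505,-.2195,.125,91.9)"
```

```text
clock: 13.85
ee_pos: [0.505, -0.22, 0.1256]
ee_rot: [-180.0, 0.1, 123.4]
ft_force: [-6.9, -0.1, 2.4]
gripper_width: 0.0477
grip_force: 96.4
lin cm [0.04 0.03 0.06] turn [3.000e-04 2.000e-03 5.498e-01]
t 13.85 pos [ 0.505  -0.22    0.1256] rot [-1.7999e+02  1.1000e-01  1.2340e+02] F [-6.9 -0.1  2.4] M [-0.13  1.36  0.42] w 0.0477 96.37024998664856
```

The moment is 0.42 N m, which is the gearbox drag, so the spindle turns along. Continuing.

```bash
python3 -m inch '[{"linear":[0.05,-0.08,0],"turn":[0,0,0.08],"gripper":4},{"linear":[0.05,-0.08,0],"turn":[0,0,0.16],"gripper":4},{"linear":[0.05,-0.08,0],"turn":[0,0,0.24],"gripper":4},{"linear":[0.05,-0.08,0],"turn":[0,0,0.32],"gripper":4},{"linear":[0.05,-0.08,0],"turn":[0,0,0.4],"gripper":4},{"linear":[0.05,-0.08,0],"turn":[0,0,0.48],"gripper":4},{"linear":[0.05,-0.08,0],"turn":[0,0,0.55],"gripper":4},{"linear":[0.05,-0.08,0],"turn":[0,0,0.55],"gripper":4}]'; python3 -c "
from h import *
go(.505,-.2195,.125,91.9)"
```

```text
clock: 14.65
ee_pos: [0.5046, -0.2198, 0.1255]
ee_rot: [179.9, 0.1, 92.0]
ft_force: [-3.4, -0.1, 1.8]
gripper_width: 0.0475
grip_force: 96.5
lin cm [0.03 0.04 0.05] turn [0.0022 0.0014 0.0014]
t 14.65 pos [ 0.5046 -0.2198  0.1255] rot [1.7987e+02 8.0000e-02 9.1980e+01] F [-3.4 -0.1  1.8] M [0.04 0.94 0.04] w 0.0475 96.51542544364929
```

```bash
python3 -m inch '[{"linear":[0,0,0],"turn":[0,0,0],"gripper":6},{"linear":[0,0,0],"turn":[0,0,0],"gripper":8},{"linear":[0,0,0],"turn":[0,0,0],"gripper":8.5},{"linear":[0,0,0],"turn":[0,0,0],"gripper":8.5},{"linear":[0,0,0],"turn":[0,0,0],"gripper":8.5}]'; python3 -m inch '[{"linear":[0,0,-1],"turn":[0,0,0],"gripper":8.5},{"linear":[0,0,-3],"turn":[0,0,0],"gripper":8.5},{"linear":[0,0,-6],"turn":[0,0,0],"gripper":8.5},{"linear":[0,0,-9],"turn":[0,0,0],"gripper":8.5},{"linear":[-1,0,-12],"turn":[0,0,0],"gripper":8.5},{"linear":[-3,0,-13],"turn":[0,0,0],"gripper":8.5},{"linear":[-3,0,-13],"turn":[0,0,0],"gripper":8.5}]'; python3 -c "
from h import *
c=robot.camera_info('wrist')
im,r=plate(.148,'pics/w7.png')
hsv=cv2.cvtColor(im.copy(),cv2.COLOR_BGR2HSV)
a=im; b=robot.grab_frame('top')[:,:,::-1]; cv2.imwrite('pics/top2.png',b)
b=cv2.resize(b[230:345,360:513],(400,300),interpolation=cv2.INTER_CUBIC)
a=cv2.resize(a,(400,300),interpolation=cv2.INTER_AREA)
cv2.imwrite('pics/fin.png',np.hstack([a,b]))
go(.505,-.2195,.125,91.9)"
```

```text
clock: 15.15
ee_pos: [0.5042, -0.2194, 0.124]
ee_rot: [180.0, 0.0, 92.0]
ft_force: [0.3, -0.4, -0.4]
gripper_width: 0.085
grip_force: 0.0
clock: 15.85
ee_pos: [0.5055, -0.2512, 0.2569]
ee_rot: [179.8, 0.2, 91.9]
ft_force: [-0.1, 0.4, -1.1]
gripper_width: 0.0848
grip_force: 0.0
bbox (203, 45, 154, 212)
((505.4349670410156, -212.3551025390625), (122.18391418457031, 177.19615173339844), 2.235259771347046)
lin cm [ 2.98  0.1  12.89] turn [ 0.     -0.0004  0.0013]
t 15.95 pos [ 0.505  -0.2493  0.2539] rot [ 1.800e+02 -2.000e-02  9.197e+01] F [ 0.  -0.5 -0.6] M [ 0.01 -0.01 -0.04] w 0.0849 0.0
```

View pics/fin.png

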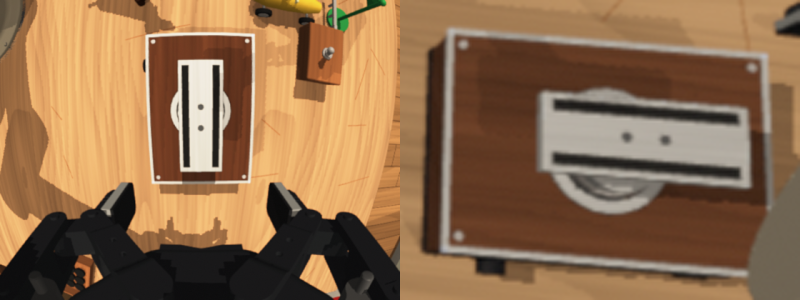

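The final view shows the plate parallel to the case in both cameras (wrist corners about (251,84),(312,83),(311,239),(252,239)). A quick numeric check before handing in.

```bash
python3 -c "
from h import *
im=cv2.imread('pics/w7.png'); hsv=cv2.cvtColor(im,cv2.COLOR_BGR2HSV)
m=((hsv[...,1]<60)&(hsv[...,2]>90)).astype(np.uint8)
rows=[(r,[j for j in range(225,340) if m[r,j]]) for r in (100,112,215,228)]
L=[(min(j),r) for r,j in rows];Rr=[(max(j),r) for r,j in rows]; print(L,Rr)
cols=[np.where(m[60:260,j])[0]+60 for j in (262,285,300)]
for z in (.148,.152,.157):
  l=wray(L,z);r=wray(Rr,z)
  e=[wray([(j,c.min()),(j,c.max())],z) for j,c in zip((262,285,300),cols)]
  print(z,'W',np.linalg.norm(l-r,axis=1).round(4),'L',[np.linalg.norm(p[0]-p[1]).round(4) for p in e],'ang',[np.degrees(np.arctan2(*(p[0]-p[3])[1::-1])).round(2) for p in (l,r)],'ctr',(l+r).mean(0)/2, e[1].mean(0))
k=wray(np.array([(152,38),(247,40),(250,180),(154,179)])*1.4,.078); print(k.round(4),[np.degrees(np.arctan2(*v[1::-1])) for v in (k[0]-k[3],k[1]-k[2])])
"
```

```text
[(249, 100), (249, 112), (252, 215), (252, 228)] [(312, 100), (311, 112), (310, 215), (310, 228)]
0.148 W [0.0489 0.0483 0.0478 0.0484] L [np.float64(0.1423), np.float64(0.1429), np.float64(0.1431)] ang [np.float64(92.33), np.float64(92.02)] ctr [ 0.50516125 -0.21815056  0.148     ] [ 0.50893767 -0.2245683   0.148     ]
0.152 W [0.0482 0.0475 0.047  0.0476] L [np.float64(0.1401), np.float64(0.1407), np.float64(0.1409)] ang [np.float64(92.33), np.float64(92.02)] ctr [ 0.5051509  -0.21759737  0.152     ] [ 0.5088683 -0.2239148  0.152    ]
0.157 W [0.0472 0.0466 0.0461 0.0467] L [np.float64(0.1373), np.float64(0.1379), np.float64(0.1381)] ang [np.float64(92.33), np.float64(92.02)] ctr [ 0.50513797 -0.21690588  0.157     ] [ 0.50878159 -0.22309793  0.157     ]
[[ 0.4335 -0.1146  0.078 ]
 [ 0.5665 -0.1132  0.078 ]
 [ 0.5851 -0.3205  0.078 ]
 [ 0.437  -0.3239  0.078 ]] [np.float64(90.93327150989766), np.float64(95.12511149279972)]
```

```bash
python3 -c "
from rig import robot
print(robot.finish_job())"
```

```text
the job is handed in; nothing more can be done
None
```

The stand is in the spindle and released, and the job is handed in at about 16 s. It snapped past the catch and bottomed, and it turned with the spindle to within about 0.01 rad of the case's long sides by camera. The toys and toggle were not knowingly touched, and no verdict came back.

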